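# Cap the open spice shaker in the rack's tray

## Robot

A 6-joint arm with a two-finger parallel gripper is mounted at the origin on the work surface. World frame = base frame: x ahead of the robot, y to its left, z up, the work surface at z = 0. Lengths are in m, angles in rad, forces in N, time in s.
With the tool pointing down it reaches from about 0.275 to 0.875 m from the base axis. Payload 12.5 kg.
Tool frame: the origin (TCP) lies where the fingers leave the gripper's body, on its centre line; the fingertips stand 73 mm ahead of it and the grasp point (between the pads) lies 54 mm ahead of it (manip.tip_reach is the distance from the TCP to the fingertips, in m); z points along the fingers, y is the line along which they close (so a half turn about z gives the same grasp; the last joint's range is limited). The gripper opens to 85 mm and grips with 20 to 120 N. Pads are 22 mm wide; open, the fingers measure 114 mm over their backs; the gripper's body (76 mm by 85 mm) begins 54 mm behind the grasp point. The pads swing forward as they close: fully open they stand 13 mm farther back than shut.
Start: joints at [-1.346, 0.351, 1.652, -0, 1.139, -0.085], TCP at [0.168, -0.524, 0.304] pointing down, gripper open.
Joint ranges: [-2.75, 2.75], [-0.79, 2.1], [0.01, 2.65], [-1.57, 4.71], [0.07, 3.14], [-2.87, 2.87]. Speed limits (rad/s): [2.22, 2.22, 2.79, 3.14, 3.14, 3.14].

## Interface

Orientations are given as [roll, pitch, yaw] about the fixed x, y, z axes, in that order (R = Rz(yaw) Ry(pitch) Rx(roll)).
In Python, from rig import manip, optics, workorder gives the robot as it stands (manip), with the cameras (optics) and the job (workorder).
- The arm moves only by the tool pendant, called in YAML: its name, and indented under it one key for each argument. Schema: {"type":"object","properties":{"deltas":{"type":"object","properties":{"jaw":{"type":"array","items":{"type":"number"},"minItems":1,"maxItems":10},"x":{"type":"array","items":{"type":"number"},"minItems":1,"maxItems":10},"y":{"type":"array","items":{"type":"number"},"minItems":1,"maxItems":10},"z":{"type":"array","items":{"type":"number"},"minItems":1,"maxItems":10},"drx":{"type":"array","items":{"type":"number"},"minItems":1,"maxItems":10},"dry":{"type":"array","items":{"type":"number"},"minItems":1,"maxItems":10},"drz":{"type":"array","items":{"type":"number"},"minItems":1,"maxItems":10}},"additionalProperties":false,"required":["jaw","x","y","z","drx","dry","drz"]},"only":{"type":"string"},"quiet":{"type":"boolean"},"lines":{"type":"string"}},"required":["deltas"],"additionalProperties":false}. deltas is an object with one list for each field, all of the same length, 1 to 10, a row being the entries at one place: jaw (the finger opening in m), x, y, z (the shift in shares of 600 mm (1.0 is 600 mm)), drx, dry, drz (a rotation vector in fractions of the full range, 1 being pi rad); each row shifts and turns the commanded pose from where the row before left it, along the tool's axes as they then stand; what a row does not reach is not made up. A row lasts 1/8 s, in which the tool goes at most 0.0625 m and 0.188 rad, less where a joint would pass 70% of its speed; a pose out of reach is approached as far as the arm can. The fingers move at their own pace and stop on an object; the grip force is fixed at half the most. Time passes only in rows, so rows that do not move let the fingers close. The tool returns the time, the measured TCP pose, the force, the opening and the grip force at its end. only (a regular expression) keeps the lines of the reply that match it, lines (a string "A,B") keeps lines A to B, and quiet returns only ok. Shift and turn numbers lie between -1 and 1, and a call with a number outside is refused. Input that does not fit is refused with a message, and nothing moves.
- manip.sense(): the state, without advancing time (a new reading comes with each control period).
- optics.camera(name): name is "scene" or "top" or "wrist"; returns a dict with "img" (400x640x3 uint8, red, green, blue), "depth" (400x640 float32, m along the optical axis (not along the pixel's ray), 0 where there is no reading), "fx", "fy", "cx", "cy" (pixels), "k1" (the pictures are not rectified: a ray, as slopes to the right and down, at radius r is drawn at 1 + k1 r^2 times it, then the intrinsics apply), "xyz" and "orientation" of the camera in the world. Camera axes: x right, y down, z forward; pixel columns grow to the right and rows downward; lengths in m; the calibration is good to about 2 mm. A picture is of the moment at which its call begins.
- workorder.job_done(): hands the job in; it is judged then, once.
The state is a dict: "time_s": time; "q": joint angles; "qd": joint speeds; "effort": joint torques, N m; "tool_pos": TCP position; "eef_rot": TCP orientation; "wrist_force": force on the tool from outside, world axes, zero at the start; "wrist_torque": the same for the moment, N m; "grip_width": finger opening in m; "gripper_force": force on a finger pad.
Only numpy, scipy, OpenCV 4.12 (cv2) and the standard library are available. Lean on these libraries where they do the work, as an engineer would, in place of code of your own. Each camera call takes 0.05 s, during which the arm holds its last target. There are 200 camera calls.

## Task

Stand the open glass shaker upright in the free cell of the spice rack's pulled-out tray and let go of it. Then take its black snap cap and push it down onto the shaker's stud until it clicks, and keep pushing until the cap sits fully home. Finish with the gripper still on the cap, firmly pressing it down on the shaker; leave the capped shakers and the ramekins where they are.

Things in the scene. Friction and masses are not known exactly. Their poses are not given: they have to be found in the camera images.
- rack: Spice rack, fixed. Its pulled-out wooden tray has three open cells in a row along the rack's y, 76 mm apart, each 70 x 70 mm inside; walls 6 mm thick, tops 35 mm above the shelf; cell floors 8 mm above it. Origin: under the middle cell's centre at shelf height, z up. A wire frame 124 mm high begins 96 mm from the cell centres on the +x side.
- mat: Thin round cork mat, 54 mm across, in the one free cell; look-only (things stand on the cell floor through it). Origin: centre of that cell, on its floor, 8 mm above the shelf. Close the fingers along the rack's x over a cell: between shakers side by side along y only 30 mm are free.
- shaker: Open glass shaker, loose, 105 to 210 g, upright on the shelf. Round glass body 46 mm across, 72 mm high; on it a grey stud 22 mm across, 26 mm high (its top 5 mm taper to 16 mm); total 98 mm. Origin: centre of the underside, z up.
- stud_top (a point): Centre of the top of the shaker's stud, 98 mm above its underside. 14 mm below it, four rounded spring bumps stand out 3 mm from the stud's side; the cap's lip pushes them in and snaps past them.
- cap: Black snap cap, loose, 30 g, mouth down on the shelf: a cylinder 37 mm across, 36 mm high, solid in its top 13 mm, hollow 31 mm across below, with a 4 mm high inward lip of 24 mm bore at the mouth. Origin: centre of the mouth (underside), z up. Any yaw fits. Grip it at least 5 mm above the mouth: fully home, the mouth is 75 mm above the shaker's underside, 3 mm above the glass shoulder.
- cap_top (a point): Centre of the cap's flat top, 36 mm above its mouth. Pushing the cap on: from 13 mm before home the resistance rises to a peak of 12 to 20 N about 11 mm before home and drops with a click by 8 mm before home; then it goes on easily until its inside stops hard on the stud's top (cap top 111 mm above the shaker's underside).
- capped1: Bystander: a closed shaker, the same glass with its cap on, 111 mm high, loose in another cell. Origin: centre of its underside.
- capped2: Bystander: a second closed shaker like capped1, in the remaining cell. Origin: centre of its underside.
- ramekin1: Bystander: grey stoneware ramekin, 84 mm across, 48 mm high, on the shelf beyond the work. Origin: centre of its underside.
- ramekin2: Bystander: a second ramekin like ramekin1. Origin: centre of its underside.

How it is judged:
On the way, in this order (a step that is already met when the one before it is completed fails the run):
1. the open shaker stands upright on the floor of the free cell, let go of, without its cap (z of shaker in the frame of rack below 0.012 m and horizontal distance between shaker and mat below 0.022 m and angle between shaker's own z axis and vertical below 0.1 rad and contact force between the fingers and shaker below 0.1 N and distance between cap and shaker above 0.105 m), for 0.2 s.
2. the cap has clicked over the bumps and sits fully home on the stud, the shaker still standing in its cell (z of cap in the frame of shaker between 0.07 and 0.0775 m and horizontal distance between cap and shaker below 0.012 m and angle between the z axis of cap and the z axis of shaker, either way round below 0.1 rad and horizontal distance between shaker and mat below 0.022 m and angle between shaker's own z axis and vertical below 0.1 rad), for 0.2 s.
At the end, for the whole second after the job is handed in: Shaker upright (0.1 rad) on the floor of the free cell (22 mm of its centre: anywhere in it); cap past its click, fully home (mouth at most 2.5 mm above its end position, in line within 0.1 rad); gripper still on the cap, pressing: over 4 N cap on shaker, over 5 N shaker on tray (all of step 2 and z of shaker in the frame of rack below 0.012 m and contact force between the fingers and cap above 1 N and contact force between cap and shaker above 4 N and contact force between shaker and rack above 5 N); the arm keeps its last pose, push and grip.
It fails at once if a capped shaker is shoved more than 25 mm or lifted out of its cell (distance of any of capped1, capped2 from where it was at the start of the episode above 0.025 m).
It fails at once if a ramekin is shoved more than 30 mm (distance of any of ramekin1, ramekin2 from where it was at the start of the episode above 0.03 m).
It also fails if it takes over 54 s, if anything falls off the work surface, if the arm or the gripper's body presses on something with over 40 N, if the wrist force passes 120 N, or if a joint passes its speed limit or range.

## Working session

There is one attempt and no reset: what is moved stays moved. The work goes in short steps, Python scripts to look and compute and a tool call to move; the robot and the scene stay as the last step left them, time stands still between calls to the robot, and variables do not carry over. Pictures are saved under pics/ and viewed, at most 10 in all, crops included, and the job is handed in when it is done.

```bash
ls; mkdir -p pics
```

Run:
```python
from rig import manip, optics, workorder
import cv2,numpy as np
s=manip.sense();print(s)
for n in("scene","top"):
    c=optics.camera(n);np.savez(f"pics/{n}0.npz",**c)
    print(n,{k:v for k,v in c.items() if k not in("img","depth")}, (c["depth"]>0).mean())
    cv2.imwrite(f"pics/{n}0.png",c["img"][:,:,::-1])
```

```text
pics
rig.py
{'time_s': 0.0, 'q': array([-1.34560553e+00,  3.51276537e-01,  1.65242717e+00,  2.59879112e-05,
        1.13912074e+00, -8.45772125e-02]), 'qd': array([-0.00221217,  0.00094953, -0.00188684,  0.00231562,  0.00076047,
       -0.0012072 ]), 'effort': array([ 1.68434366e-03, -5.06096292e+01, -2.91402233e+01, -4.34436060e-05,
        4.50367734e-03,  1.79454148e-06]), 'tool_pos': array([ 0.1676455 , -0.52356549,  0.30333513]), 'eef_rot': array([-3.14036725e+00, -1.27563875e-04,  3.09757039e-01]), 'wrist_force': array([0.33214822, 0.3146803 , 0.06336371]), 'wrist_torque': array([ 0.03238228, -0.00358902, -0.00666755]), 'gripper_force': 0.0, 'grip_width': 0.08523240743205542}
scene {'fx': 424.16344867436896, 'fy': 424.16344867436896, 'cx': 316.9231599181847, 'cy': 201.0467214999842, 'k1': 0.008143485303448545, 'xyz': array([1.10587159, 0.45768473, 0.52531173]), 'orientation': array([-2.11355194e+00,  1.81937716e-03,  2.36445697e+00])} 0.9961796875
top {'fx': 450.2645908698671, 'fy': 450.2645908698671, 'cx': 315.8935641962819, 'cy': 210.52433681947574, 'k1': -0.13222448331195433, 'xyz': array([ 0.44992711, -0.06459064,  0.93735486]), 'orientation': array([-2.97846719e+00, -3.91767626e-04, -1.55776784e+00])} 0.99603515625
```

View pics/scene0.png

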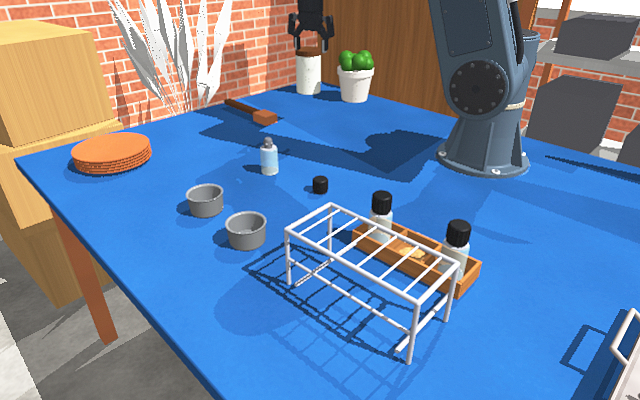

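View pics/top0.png

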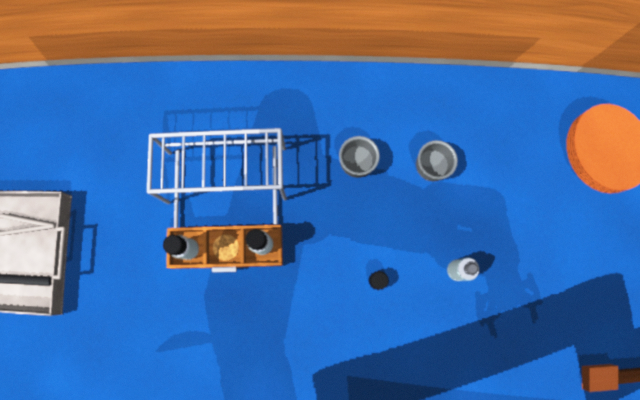

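The top view shows the open shaker at (464,268) with its stud at (471,268), the cap at (378,280), the tray at (225,246) with its middle cell free (mat at 226,246), and the capped shakers at (175,245) and (259,241). The ramekins are at (360,155) and (437,160). I'll measure each of these next.

Create h.py:
```python
import numpy as np,cv2
from scipy.spatial.transform import Rotation as R
def rays(c,uv):
    K=np.array([[c["fx"],0,c["cx"]],[0,c["fy"],c["cy"]],[0,0,1.]])
    n=cv2.undistortPoints(np.asarray(uv,float).reshape(-1,1,2),K,np.array([float(c["k1"]),0,0,0,0]))[:,0]
    return np.c_[n,np.ones(len(n))], R.from_euler("xyz",c["orientation"]).as_matrix()
def plane(c,uv,z):
    d,M=rays(c,uv); w=d@M.T; return c["xyz"]+w*((z-c["xyz"][2])/w[:,2])[:,None]
def cloud(c):
    v,u=np.mgrid[:400,:640]; d,M=rays(c,np.c_[u.ravel(),v.ravel()])
    P=c["xyz"]+(d*c["depth"].ravel()[:,None])@M.T; P[c["depth"].ravel()==0]=np.nan
    return P.reshape(400,640,3)
```

Run:
```python
from h import *
def ld(n): return dict(np.load(f"pics/{n}0.npz"))
for n in("top","scene"):
    c=ld(n);P=cloud(c);im=c["img"];hsv=cv2.cvtColor(im,cv2.COLOR_RGB2HSV)
    ontable=(P[...,0]>.15)&(P[...,0]<.85)&(abs(P[...,1])<.7)
    print(n,"table z",np.nanmedian(P[ontable&(hsv[...,0]>100)&(hsv[...,0]<125)&(hsv[...,1]>150)][:,2]))
    blk=(hsv[...,2]<60)&ontable&(P[...,2]>.02)&(P[...,2]<.14)
    k,l,st,ce=cv2.connectedComponentsWithStats(blk.astype(np.uint8))
    for i in range(1,k):
        if st[i,4]>60:
            Q=P[l==i];zt=np.percentile(Q[:,2],97);T=(l==i)&(P[...,2]>zt-.006)
            v,u=np.nonzero(T);(cc,r)=cv2.minEnclosingCircle(np.c_[u,v].astype(np.float32))
            print(" black",ce[i],st[i,4],"ztop",zt,"mean top",P[T].mean(0),"circ",plane(c,[cc],zt),r, "xy range",np.ptp(P[T],axis=0))
    wood=(hsv[...,0]>5)&(hsv[...,0]<25)&(hsv[...,1]>100)&ontable&(P[...,2]>.028)&(P[...,2]<.042)&(P[...,1]>-.1)&(P[...,0]<.6)
    k,l,st,ce=cv2.connectedComponentsWithStats(cv2.dilate(wood.astype(np.uint8),np.ones((5,5))))
    W=P[wood][:,:2].astype(np.float32);b=cv2.minAreaRect(W);print(" wood",len(W),b,np.median(P[wood][:,2]))
    mid=np.array(b[0])
    mat=ontable&(np.hypot(P[...,0]-mid[0],P[...,1]-mid[1])<.04)&(P[...,2]<.02);print(" floor",mat.sum(),P[mat].mean(0) if mat.any() else 0)
    # shaker
    sh=ontable&(P[...,2]>.03)&(P[...,2]<.12)&(P[...,1]<-.25)&(P[...,0]<.55)&(P[...,0]>.25)
    Q=P[sh];print(" shaker n",len(Q),np.nanmax(Q[:,2]) if len(Q) else 0)
    for lo,hi in((.03,.06),(.06,.075),(.075,.09),(.09,.102)):
        q=Q[(Q[:,2]>lo)&(Q[:,2]<hi)]
        if len(q): print("  ",lo,len(q),q.mean(0),q.min(0),q.max(0))
```

```text
top table z -4.0665844976417453e-05
 black [255.98165138 238.86238532] 327 ztop 0.12169201110461261 mean top [0.531178   0.04652652 0.11884735] circ [[0.53151163 0.04669345 0.12169201]] 10.277502059936523 xy range [0.03509403 0.03722574 0.00744971]
 black [174.66767372 244.48036254] 331 ztop 0.12130260930054172 mean top [0.51821483 0.20039621 0.11877458] circ [[0.51809245 0.19900321 0.12130261]] 9.355278015136719 xy range [0.03348491 0.03298271 0.00758889]
 black [378.4875 279.6875] 240 ztop 0.03873131696554926 mean top [ 0.46023864 -0.18973622  0.03584289] circ [[ 0.46004889 -0.18902435  0.03873132]] 9.060271263122559 xy range [0.03182891 0.03400186 0.00791358]
 wood 1091 ((0.5231902599334717, 0.12398099899291992), (0.08273594826459885, 0.2329648733139038), 2.712803363800049) 0.03472177813471
 floor 1023 [0.52394109 0.12573459 0.00891001]
 shaker n 708 0.10125759228982811
   0.03 257 [ 0.35020915 -0.53546525  0.03706935] [ 0.25013781 -0.69872532  0.03002421] [ 0.5037151  -0.33568     0.05995862]
   0.06 294 [ 0.48157206 -0.35422128  0.07074838] [ 0.45993978 -0.38091642  0.06006889] 
[... 985 characters left out ...]
9580321311951, 0.12481975555419922), (0.0941697359085083, 0.23470564186573029), 2.734806776046753) 0.03521486322390893
 floor 313 [0.51226473 0.11445169 0.01127125]
 shaker n 459 0.1003150906574064
   0.03 227 [ 0.44311685 -0.41743283  0.04210984] [ 0.25096202 -0.69991439  0.03002049] [ 0.5074742  -0.33568713  0.05992464]
   0.06 139 [ 0.49005189 -0.35107061  0.06938893] [ 0.46267305 -0.38173388  0.06001643] [ 0.5070811  -0.33581195  0.0749748 ]
   0.075 52 [ 0.48790855 -0.35392348  0.08293781] [ 0.47685905 -0.36935676  0.07500726] [ 0.50346454 -0.34684079  0.08996283]
   0.09 41 [ 0.48629056 -0.35666062  0.09603479] [ 0.47461823 -0.36670254  0.09047333] [ 0.49462251 -0.3481015   0.10031509]
```

Both cameras agree within a few mm:

| Item | Position (x, y), m |
|---|---|
| Shaker | (.482, -.358), top at z ≈ .098 |
| Cap | (.461, -.189), top at z ≈ .037 |
| Free cell | (.523, .125), rack yaw ≈ +0.047 |

First I'll turn the tool to yaw 1.618, so its y axis lies along the rack's x.

The manual's scale: shifts go in shares of 600 mm and turns go in shares of pi rad. Converting my numbers, -0.187 rad / 3.1416 = -0.0595.

pendant:
  deltas: {"jaw": [0.085, 0.085, 0.085, 0.085, 0.085, 0.085, 0.085, 0.085], "x": [0, 0, 0, 0, 0, 0, 0, 0], "y": [0, 0, 0, 0, 0, 0, 0, 0], "z": [0, 0, 0, 0, 0, 0, 0, 0], "drx": [0, 0, 0, 0, 0, 0, 0, 0], "dry": [0, 0, 0, 0, 0, 0, 0, 0], "drz": [-0.0595, -0.0595, -0.0595, -0.0595, -0.0595, -0.0595, -0.0595, 0]}

```text
time_s: 1.1
tool_pos: [0.1677, -0.5237, 0.3036]
eef_rot: [-3.142, -0.001, 1.617]
wrist_force: [-0.6, 0.0, -0.2]
grip_width: 0.0849
gripper_force: 0.0
```

Add to h.py:
```python
def delta(t):  # tool-frame shift from present TCP to world point t
    from rig import manip, optics, workorder
    s=manip.sense(); return R.from_euler("xyz",s["eef_rot"]).as_matrix().T@(np.array(t)-s["tool_pos"])
```

```bash
python3 -c "
from h import *
print(delta([.482,-.358,.2]))"
```

```text
[0.15079783 0.32174432 0.10368806]
```

In the tool's units: 0.0536 m / 0.6 = 0.0893, 0.0252 m / 0.6 = 0.042.

pendant:
  deltas: {"jaw": [0.085, 0.085, 0.085, 0.085, 0.085, 0.085, 0.085, 0.085], "x": [0.042, 0.042, 0.042, 0.042, 0.042, 0.042, 0, 0], "y": [0.0893, 0.0893, 0.0893, 0.0893, 0.0893, 0.0893, 0, 0], "z": [0.0287, 0.0287, 0.0287, 0.0287, 0.0287, 0.0287, 0, 0], "drx": [0, 0, 0, 0, 0, 0, 0, 0], "dry": [0, 0, 0, 0, 0, 0, 0, 0], "drz": [0, 0, 0, 0, 0, 0, 0, 0]}

```text
time_s: 2.1
tool_pos: [0.4814, -0.3574, 0.2006]
eef_rot: [-3.141, -0.0, 1.616]
wrist_force: [0.2, -0.4, -0.1]
grip_width: 0.0852
gripper_force: 0.0
```

Run:
```python
from h import *
from rig import manip, optics, workorder
c=optics.camera("wrist");np.savez("pics/w1.npz",**c);cv2.imwrite("pics/w1.png",c["img"][:,:,::-1])
P=cloud(c);print(c["xyz"],delta([.482,-.358,.109]))
for lo,hi in((.04,.068),(.068,.076),(.092,.104)):
    q=P[(P[...,2]>lo)&(P[...,2]<hi)&(np.hypot(P[...,0]-.482,P[...,1]+.358)<.035)]
    print(lo,len(q),q.mean(0) if len(q) else 0,q.min(0) if len(q) else 0,q.max(0) if len(q) else 0)
```

```text
[ 0.4770974  -0.27755611  0.2707853 ] [-0.00013939  0.00102045  0.09190836]
0.04 597 [ 0.47973344 -0.34113871  0.05548663] [ 0.45807346 -0.37819391  0.04028435] [ 0.50314323 -0.33676093  0.06799603]
0.068 1908 [ 0.48019694 -0.35274284  0.0719708 ] [ 0.45833653 -0.38162088  0.06800239] [ 0.50298814 -0.33701283  0.07597101]
0.092 909 [ 0.48052242 -0.35785078  0.09695376] [ 0.46997373 -0.37013648  0.09209867] [ 0.49127721 -0.3485843   0.09994814]
```

View pics/w1.png

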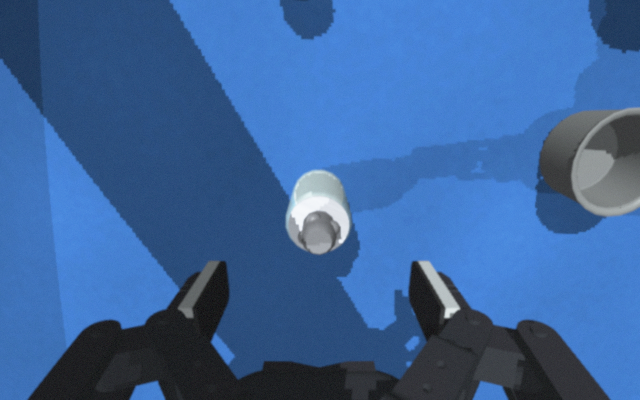

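The wrist view shows the shaker at (319,215) midway between the open pads at (225,290) and (413,290). Its centre measures (.4805, -.359). I'll go down and grip the glass.

In the tool's units: 0.045 m / 0.6 = 0.075, -0.0015 m / 0.6 = -0.0025.

pendant:
  deltas: {"jaw": [0.085, 0.085, 0.085, 0.085, 0.04, 0.04, 0.04, 0.04, 0.04, 0.04], "x": [-0.0025, 0, 0, 0, 0, 0, 0, 0, 0, 0], "y": [-0.0017, 0, 0, 0, 0, 0, 0, 0, 0, 0], "z": [0.075, 0.0583, 0.0242, 0, 0, 0, 0, 0, 0, 0], "drx": [0, 0, 0, 0, 0, 0, 0, 0, 0, 0], "dry": [0, 0, 0, 0, 0, 0, 0, 0, 0, 0], "drz": [0, 0, 0, 0, 0, 0, 0, 0, 0, 0]}

```text
time_s: 3.4
tool_pos: [0.4812, -0.3593, 0.1076]
eef_rot: [3.14, 0.001, 1.619]
wrist_force: [-1.7, 0.7, 8.6]
grip_width: 0.0448
gripper_force: 60.8
```

In the tool's units: -0.055 m / 0.6 = -0.0917, -0.04 m / 0.6 = -0.0667.

pendant:
  deltas: {"jaw": [0.04, 0.04, 0.04, 0.04, 0.04], "x": [0, 0, 0, 0, 0], "y": [0, 0, 0, 0, 0], "z": [-0.0667, -0.0917, -0.0917, 0, 0], "drx": [0, 0, 0, 0, 0], "dry": [0, 0, 0, 0, 0], "drz": [0, 0, 0, 0, 0]}

```text
time_s: 4.03
tool_pos: [0.4804, -0.3585, 0.2555]
eef_rot: [-3.141, -0.001, 1.619]
wrist_force: [-0.6, -0.7, -2.4]
grip_width: 0.0445
gripper_force: 62.0
```

```bash
python3 -c "
from h import *
print(delta([.523,.1248,.258]))"
```

```text
[ 0.4807247   0.06576126 -0.00219656]
```

In the tool's units: 0.0487 m / 0.6 = 0.0812, 0.0066 m / 0.6 = 0.011.

pendant:
  deltas: {"jaw": [0.04, 0.04, 0.04, 0.04, 0.04, 0.04, 0.04, 0.04, 0.04, 0.04], "x": [0.08, 0.08, 0.08, 0.08, 0.08, 0.08, 0.08, 0.08, 0.08, 0.0812], "y": [0.011, 0.011, 0.011, 0.011, 0.011, 0.011, 0.011, 0.011, 0.011, 0.0107], "z": [0, 0, 0, 0, 0, 0, 0, 0, 0, 0], "drx": [0, 0, 0, 0, 0, 0, 0, 0, 0, 0], "dry": [0, 0, 0, 0, 0, 0, 0, 0, 0, 0], "drz": [0, 0, 0, 0, 0, 0, 0, 0, 0, 0]}

```text
time_s: 5.28
tool_pos: [0.5227, 0.1259, 0.2544]
eef_rot: [-3.138, 0.0, 1.619]
wrist_force: [0.9, -0.4, -1.1]
grip_width: 0.0445
gripper_force: 62.0
```

pendant:
  deltas: {"jaw": [0.04, 0.04], "x": [0, 0], "y": [0, 0], "z": [0, 0], "drx": [0, 0], "dry": [0, 0], "drz": [0, 0]}

```text
time_s: 5.52
tool_pos: [0.5229, 0.1241, 0.2549]
eef_rot: [-3.139, 0.0, 1.619]
wrist_force: [0.3, 0.8, -1.3]
grip_width: 0.0443
gripper_force: 62.0
```

Run:
```python
from h import *
from rig import manip, optics, workorder
c=optics.camera("wrist");np.savez("pics/w2.npz",**c);cv2.imwrite("pics/w2.png",c["img"][:,:,::-1])
P=cloud(c);hsv=cv2.cvtColor(c["img"],cv2.COLOR_RGB2HSV)
w=(hsv[...,0]>5)&(hsv[...,0]<25)&(hsv[...,1]>100)&(P[...,2]>.030)&(P[...,2]<.040)
print(w.sum(),cv2.minAreaRect(P[w][:,:2].astype(np.float32)));print(delta([.523,.1248,.1156]))
b=(hsv[...,2]<60)&(P[...,2]>.112)&(P[...,2]<.128)&(P[...,0]<.58)
for s in(P[...,1]<.1,P[...,1]>.15):
    q=P[b&s];print(len(q),q.mean(0) if len(q) else 0)
```

```text
3539 ((0.5203676819801331, 0.1548672318458557), (0.0815570056438446, 0.17055067420005798), 2.6682662963867188)
[0.00114783 0.00029136 0.13959694]
0 0
2685 [0.51680596 0.20281452 0.11904869]
```

View pics/w2.png

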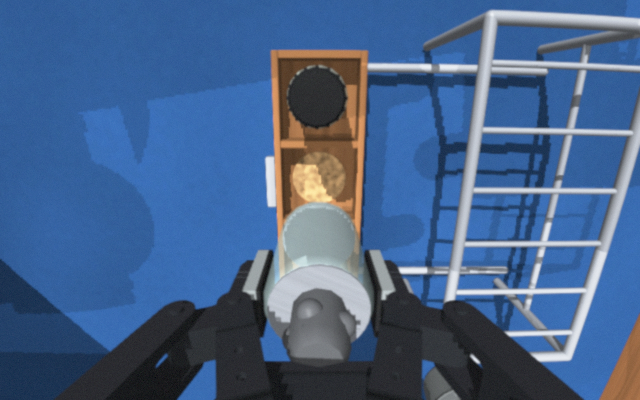

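The wrist view shows the held shaker centred in the grip at (320,305), the mat at (320,178) and a capped shaker at (317,96). The tray edges put the cell centre at (.522, .124), so the tool is within 1–2 mm of it. I'll lower the shaker.

In the tool's units: 0.04 m / 0.6 = 0.0667, 0.03 m / 0.6 = 0.05.

pendant:
  deltas: {"jaw": [0.04, 0.04, 0.04, 0.04, 0.04, 0.04, 0.04, 0.04], "x": [0.0008, 0, 0, 0, 0, 0, 0, 0], "y": [-0.0008, 0, 0, 0, 0, 0, 0, 0], "z": [0.0667, 0.0667, 0.05, 0.025, 0.0117, 0, 0.005, 0], "drx": [0, 0, 0, 0, 0, 0, 0, 0], "dry": [0, 0, 0, 0, 0, 0, 0, 0], "drz": [0, 0, 0, 0, 0, 0, 0, 0]}

```text
time_s: 6.58
tool_pos: [0.523, 0.1249, 0.1216]
eef_rot: [3.141, -0.0, 1.619]
wrist_force: [-0.7, -0.8, -1.9]
grip_width: 0.0444
gripper_force: 62.1
```

In the tool's units: 0.003 m / 0.6 = 0.005, 0.001 m / 0.6 = 0.0017.

pendant:
  deltas: {"jaw": [0.04, 0.04, 0.04, 0.04], "x": [0, 0, 0, 0], "y": [0, 0, 0, 0], "z": [0.005, 0.0017, 0.0017, 0], "drx": [0, 0, 0, 0], "dry": [0, 0, 0, 0], "drz": [0, 0, 0, 0]}

```text
time_s: 7.08
tool_pos: [0.5229, 0.1249, 0.1161]
eef_rot: [-3.141, 0.0, 1.619]
wrist_force: [0.1, 0.5, -0.8]
grip_width: 0.0446
gripper_force: 62.1
```

pendant:
  deltas: {"jaw": [0.04, 0.04], "x": [0, 0], "y": [0, 0], "z": [0.0017, 0], "drx": [0, 0], "dry": [0, 0], "drz": [0, 0]}

```text
time_s: 7.32
tool_pos: [0.523, 0.1249, 0.1157]
eef_rot: [3.141, -0.0, 1.619]
wrist_force: [-1.9, 0.2, 4.7]
grip_width: 0.0445
gripper_force: 62.7
```

Contact came at the expected height. I'll release and rise to z ≈ .27.

In the tool's units: -0.05 m / 0.6 = -0.0833, -0.045 m / 0.6 = -0.075.

pendant:
  deltas: {"jaw": [0.085, 0.085, 0.085, 0.085, 0.085, 0.085, 0.085, 0.085, 0.085, 0.085], "x": [0, 0, 0, 0, 0, 0, 0, 0, 0, 0], "y": [0, 0, 0, 0, 0, 0, 0, 0, 0, 0], "z": [0, 0, 0, 0, -0.0333, -0.0667, -0.0833, -0.075, 0, 0], "drx": [0, 0, 0, 0, 0, 0, 0, 0, 0, 0], "dry": [0, 0, 0, 0, 0, 0, 0, 0, 0, 0], "drz": [0, 0, 0, 0, 0, 0, 0, 0, 0, 0]}

```text
time_s: 8.57
tool_pos: [0.5225, 0.1248, 0.2695]
eef_rot: [-3.141, 0.0, 1.619]
wrist_force: [-0.1, 0.6, -0.3]
grip_width: 0.0851
gripper_force: 0.0
```

Run:
```python
from h import *
from rig import manip, optics, workorder
for n in("wrist","top"):
    c=optics.camera(n);cv2.imwrite(f"pics/{n}3.png",c["img"][:,:,::-1]);P=cloud(c)
    for lo,hi in((.068,.085),(.1,.113)):
        q=P[(P[...,2]>lo)&(P[...,2]<hi)&(np.hypot(P[...,0]-.523,P[...,1]-.125)<.033)]
        print(n,lo,len(q),q.mean(0) if len(q) else 0,q.min(0) if len(q) else 0,q.max(0) if len(q) else 0)
print(manip.sense()["time_s"],delta([.461,-.1895,.27]))
```

```text
wrist 0.068 1406 [0.52191777 0.13030497 0.07944375] [0.49956346 0.10158993 0.06808262] [0.54463104 0.14720047 0.08468588]
wrist 0.1 563 [0.52223325 0.12582577 0.10496579] [0.5117172  0.11372464 0.100005  ] [0.53302318 0.13555608 0.10794858]
top 0.068 302 [0.52227613 0.11932002 0.07917705] [0.5008045  0.10034737 0.06813917] [0.54536723 0.1434887  0.08462998]
top 0.1 106 [0.52324844 0.12312438 0.10468375] [0.51386495 0.11335072 0.10024595] [0.53284066 0.13464745 0.10868286]
8.675 [-0.31099843 -0.07642904 -0.0008973 ]
```

View pics/wrist3.png

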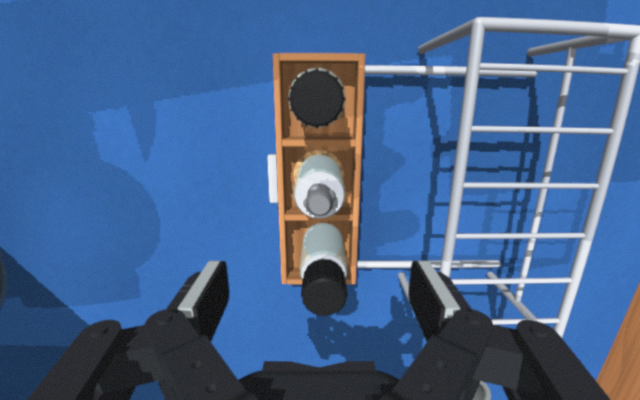

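The view shows the shaker upright and free in the middle cell: glass at (320,185), stud top at (319,200), and both capped shakers in place. Its stud is at (.5224, .1246) with the top at z ≈ .106. Next is the cap.

In the tool's units: -0.0518 m / 0.6 = -0.0863, 0.05 m / 0.6 = 0.0833.

pendant:
  deltas: {"jaw": [0.085, 0.085, 0.085, 0.085, 0.085, 0.085, 0.085, 0.085, 0.085], "x": [-0.0863, -0.0863, -0.0863, -0.0863, -0.0863, -0.0863, 0, 0, 0], "y": [-0.0212, -0.0212, -0.0212, -0.0212, -0.0212, -0.0212, 0, 0, 0], "z": [0, 0, 0, 0, 0.0667, 0.0833, 0.05, 0, 0], "drx": [0, 0, 0, 0, 0, 0, 0, 0, 0], "dry": [0, 0, 0, 0, 0, 0, 0, 0, 0], "drz": [0, 0, 0, 0, 0, 0, 0, 0, 0]}

```text
time_s: 9.8
tool_pos: [0.4642, -0.1781, 0.1605]
eef_rot: [3.141, 0.0, 1.619]
wrist_force: [0.1, 0.4, 0.6]
grip_width: 0.0846
gripper_force: 0.0
```

Run:
```python
from h import *
from rig import manip, optics, workorder
c=optics.camera("wrist");cv2.imwrite("pics/w4.png",c["img"][:,:,::-1]);P=cloud(c)
q=P[(P[...,2]>.033)&(P[...,2]<.042)&(np.hypot(P[...,0]-.461,P[...,1]+.1895)<.03)]
print(len(q),q.mean(0),q.min(0),q.max(0),(q.min(0)+q.max(0))/2)
q=P[(P[...,2]>.006)&(P[...,2]<.042)&(np.hypot(P[...,0]-.461,P[...,1]+.1895)<.03)]
print(len(q),q.min(0),q.max(0),manip.sense()["tool_pos"],delta([.461,-.1895,.079]))
```

```text
2111 [ 0.45821854 -0.18906396  0.03599064] [ 0.43997097 -0.20855808  0.03303718] [ 0.47732189 -0.17214094  0.0381746 ] [ 0.45864643 -0.19034951  0.03560589]
2793 [ 0.43892029 -0.20868389  0.00600282] [ 0.47762867 -0.1707771   0.0381746 ] [ 0.4643628  -0.17808235  0.16091852] [-0.01118922 -0.00400883  0.08192097]
```

In the tool's units: 0.035 m / 0.6 = 0.0583, -0.0114 m / 0.6 = -0.019.

pendant:
  deltas: {"jaw": [0.085, 0.085, 0.085, 0.085, 0.03, 0.03, 0.03, 0.03, 0.03, 0.03], "x": [-0.019, 0, 0, 0, 0, 0, 0, 0, 0, 0], "y": [-0.01, 0, 0, 0, 0, 0, 0, 0, 0, 0], "z": [0.05, 0.0583, 0.0292, 0, 0, 0, 0, 0, 0, 0], "drx": [0, 0, 0, 0, 0, 0, 0, 0, 0, 0], "dry": [0, 0, 0, 0, 0, 0, 0, 0, 0, 0], "drz": [0, 0, 0, 0, 0, 0, 0, 0, 0, 0]}

```text
time_s: 11.1
tool_pos: [0.4587, -0.1902, 0.0784]
eef_rot: [3.141, 0.001, 1.619]
wrist_force: [-2.4, 2.0, 9.7]
grip_width: 0.0353
gripper_force: 59.1
```

In the tool's units: -0.06 m / 0.6 = -0.1, -0.04 m / 0.6 = -0.0667.

pendant:
  deltas: {"jaw": [0.03, 0.03, 0.03, 0.03, 0.03], "x": [0, 0, 0, 0, 0], "y": [0, 0, 0, 0, 0], "z": [-0.0667, -0.1, -0.1, 0, 0], "drx": [0, 0, 0, 0, 0], "dry": [0, 0, 0, 0, 0], "drz": [0, 0, 0, 0, 0]}

```text
time_s: 11.72
tool_pos: [0.458, -0.1898, 0.2372]
eef_rot: [-3.141, -0.0, 1.619]
wrist_force: [0.3, -0.0, -1.1]
grip_width: 0.0355
gripper_force: 60.0
```

Run:
```python
from h import *
from rig import manip, optics, workorder
c=optics.camera("wrist");cv2.imwrite("pics/w5.png",c["img"][:,:,::-1]);P=cloud(c);t=manip.sense()["tool_pos"]
hsv=cv2.cvtColor(c["img"],cv2.COLOR_RGB2HSV)
q=P[(np.hypot(P[...,0]-t[0],P[...,1]-t[1])<.019)&(P[...,2]>.1)]
print(t,len(q),q.min(0)-t,q.max(0)-t)
print(delta([.5224,.1246,.239]))
```

```text
[ 0.45784897 -0.18975955  0.23655113] 10602 [-0.01892286 -0.01893826 -0.07700334] [0.01892771 0.01899847 0.01728894]
[ 0.31090476  0.0795467  -0.00230452]
```

View pics/w5.png

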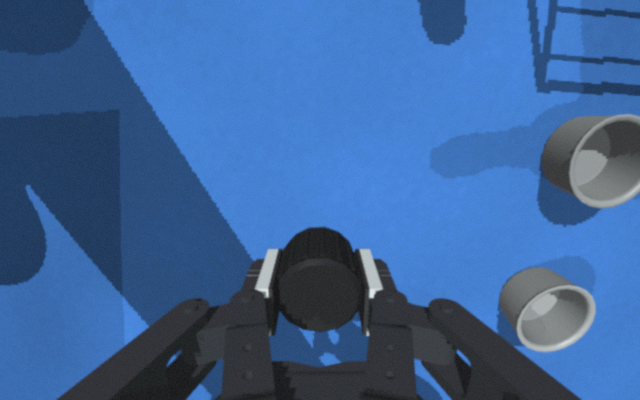

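The wrist view shows the cap straight between the pads, top centre at (319,288). I'll carry it over the shaker, then measure its offset in the grip.

In the tool's units: 0.0519 m / 0.6 = 0.0865, 0.0518 m / 0.6 = 0.0863.

pendant:
  deltas: {"jaw": [0.03, 0.03, 0.03, 0.03, 0.03, 0.03, 0.03, 0.03, 0.03], "x": [0.0863, 0.0863, 0.0863, 0.0863, 0.0863, 0.0865, 0, 0, 0], "y": [0.022, 0.022, 0.022, 0.022, 0.022, 0.0225, 0, 0, 0], "z": [0, 0, 0, 0, 0, 0, 0, 0, 0], "drx": [0, 0, 0, 0, 0, 0, 0, 0, 0], "dry": [0, 0, 0, 0, 0, 0, 0, 0, 0], "drz": [0, 0, 0, 0, 0, 0, 0, 0, 0]}

```text
time_s: 12.9
tool_pos: [0.5226, 0.1233, 0.2369]
eef_rot: [-3.14, 0.0, 1.618]
wrist_force: [0.1, -0.5, -0.3]
grip_width: 0.0356
gripper_force: 60.0
```

Run:
```python
from h import *
from rig import manip, optics, workorder
for n in("wrist","scene"):
    c=optics.camera(n);cv2.imwrite(f"pics/{n}6.png",c["img"][:,:,::-1]);P=cloud(c);t=manip.sense()["tool_pos"]
    q=P[(np.hypot(P[...,0]-t[0],P[...,1]-t[1])<.03)&(abs(P[...,0]-t[0])<.014)&(abs(P[...,2]-t[2]+.042)<.004)]-t
    print(n,t,len(q),q.min(0) if len(q) else 0,q.max(0) if len(q) else 0, q.mean(0) if len(q) else 0)
    q=P[(P[...,2]>.098)&(P[...,2]<.112)&(np.hypot(P[...,0]-.523,P[...,1]-.125)<.025)]
    if len(q): print(" stud",len(q),q.min(0),q.max(0))
print(delta([.5224,.1246,.239]))
```

```text
wrist [0.52270526 0.12329191 0.2371217 ] 4492 [-0.01399056 -0.01847414 -0.04599454] [ 0.01398622  0.01933682 -0.04026333] [-0.00031174  0.00208052 -0.04267868]
 stud 708 [0.51158404 0.11688337 0.09801677] [0.5329739  0.13552514 0.10792751]
scene [0.52279089 0.12338344 0.23728045] 89 [-0.01355644 -0.00404142 -0.04596597] [ 0.01398393  0.01822082 -0.03997981] [ 0.00025759  0.00914319 -0.04190119]
 stud 105 [0.51671895 0.1144559  0.09807237] [0.53799024 0.13426617 0.10884117]
[ 0.00123331 -0.00033455 -0.00171951]
```

View pics/scene6.png

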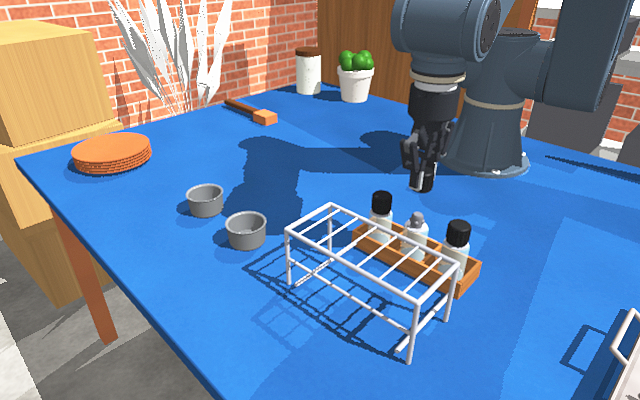

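The scene view shows the held cap at (424,182), above and in front of the open shaker with its stud at (416,217). The capped shakers and ramekins haven't moved. The cap sits centred in the grip, so it only needs a shift of about +1 mm in y. I'll lower it to just before the bumps.

In the tool's units: 0.022 m / 0.6 = 0.0367, 0.001 m / 0.6 = 0.0017.

pendant:
  deltas: {"jaw": [0.03, 0.03, 0.03, 0.03, 0.03, 0.03, 0.03], "x": [0.0017, 0, 0, 0, 0, 0, 0], "y": [-0.0003, 0, 0, 0, 0, 0, 0], "z": [0.0333, 0.0367, 0.0133, 0, 0.0067, 0.005, 0], "drx": [0, 0, 0, 0, 0, 0, 0], "dry": [0, 0, 0, 0, 0, 0, 0], "drz": [0, 0, 0, 0, 0, 0, 0]}

```text
time_s: 13.88
tool_pos: [0.5226, 0.1254, 0.1804]
eef_rot: [-3.142, -0.0, 1.619]
wrist_force: [0.5, 0.4, 0.1]
grip_width: 0.0351
gripper_force: 60.0
```

```bash
python3 -c "
from h import *
print(delta([.5224,.1246,.1614]))"
```

```text
[-0.0007462  -0.00020329  0.01904606]
```

The mouth is over the stud without any contact force. I'll push in small steps.

In the tool's units: 0.003 m / 0.6 = 0.005, 0.002 m / 0.6 = 0.0033.

pendant:
  deltas: {"jaw": [0.03, 0.03, 0.03, 0.03], "x": [-0.0007, 0, 0, 0], "y": [0, 0, 0, 0], "z": [0.005, 0.0033, 0.0033, 0], "drx": [0, 0, 0, 0], "dry": [0, 0, 0, 0], "drz": [0, 0, 0, 0]}

```text
time_s: 14.38
tool_pos: [0.5228, 0.1249, 0.1736]
eef_rot: [3.141, 0.0, 1.619]
wrist_force: [0.3, -0.7, 0.9]
grip_width: 0.0354
gripper_force: 60.3
```

pendant:
  deltas: {"jaw": [0.03, 0.03, 0.03], "x": [0, 0, 0], "y": [0, 0, 0], "z": [0.0033, 0.0033, 0], "drx": [0, 0, 0], "dry": [0, 0, 0], "drz": [0, 0, 0]}

```text
time_s: 14.75
tool_pos: [0.523, 0.1249, 0.1702]
eef_rot: [3.14, -0.0, 1.619]
wrist_force: [-0.3, -0.8, 4.0]
grip_width: 0.0359
gripper_force: 60.5
```

pendant:
  deltas: {"jaw": [0.03, 0.03, 0.03], "x": [0, 0, 0], "y": [0, 0, 0], "z": [0.0033, 0.0033, 0], "drx": [0, 0, 0], "dry": [0, 0, 0], "drz": [0, 0, 0]}

```text
time_s: 15.12
tool_pos: [0.5222, 0.1249, 0.1649]
eef_rot: [-3.14, 0.0, 1.619]
wrist_force: [-0.4, 0.6, -1.3]
grip_width: 0.0352
gripper_force: 60.3
```

In the tool's units: 0.002 m / 0.6 = 0.0033.

pendant:
  deltas: {"jaw": [0.03, 0.03, 0.03], "x": [0, 0, 0], "y": [0, 0, 0], "z": [0.0033, 0.0033, 0], "drx": [0, 0, 0], "dry": [0, 0, 0], "drz": [0, 0, 0]}

```text
time_s: 15.5
tool_pos: [0.5228, 0.125, 0.1615]
eef_rot: [3.141, -0.0, 1.619]
wrist_force: [0.4, -0.4, -0.4]
grip_width: 0.0353
gripper_force: 60.7
```

pendant:
  deltas: {"jaw": [0.03, 0.03], "x": [0, 0], "y": [0, 0], "z": [0.0033, 0], "drx": [0, 0], "dry": [0, 0], "drz": [0, 0]}

```text
time_s: 15.75
tool_pos: [0.5237, 0.1251, 0.1615]
eef_rot: [3.138, -0.0, 1.619]
wrist_force: [-4.2, -0.1, 21.4]
grip_width: 0.0355
gripper_force: 62.8
```

The cap stopped hard at TCP z .1615 (.1614 expected) with 21 N of push. I'll hold there and check.

pendant:
  deltas: {"jaw": [0.03, 0.03, 0.03, 0.03], "x": [0, 0, 0, 0], "y": [0, 0, 0, 0], "z": [0, 0, 0, 0], "drx": [0, 0, 0, 0], "dry": [0, 0, 0, 0], "drz": [0, 0, 0, 0]}

```text
time_s: 16.25
tool_pos: [0.5236, 0.1251, 0.1615]
eef_rot: [3.138, -0.0, 1.619]
wrist_force: [-4.2, -1.2, 21.7]
grip_width: 0.0352
gripper_force: 62.8
```

Run:
```python
from h import *
from rig import manip, optics, workorder
c=optics.camera("scene");cv2.imwrite("pics/s7.png",cv2.resize(c["img"][140:320,300:520,::-1],None,fx=3,fy=3))
for i in range(3):
    optics.camera("top");s=manip.sense();print(s["time_s"],s["wrist_force"],s["tool_pos"])
```

```text
16.35 [-3.63378125 -0.85304873 21.2333686 ] [0.52361425 0.12512033 0.16145867]
16.4 [-4.72179383 -0.46240025 20.74225807] [0.5236066  0.12509978 0.16143777]
16.45 [-4.63873747 -1.14523463 21.42091273] [0.52362754 0.12511467 0.16145976]
```

View pics/s7.png

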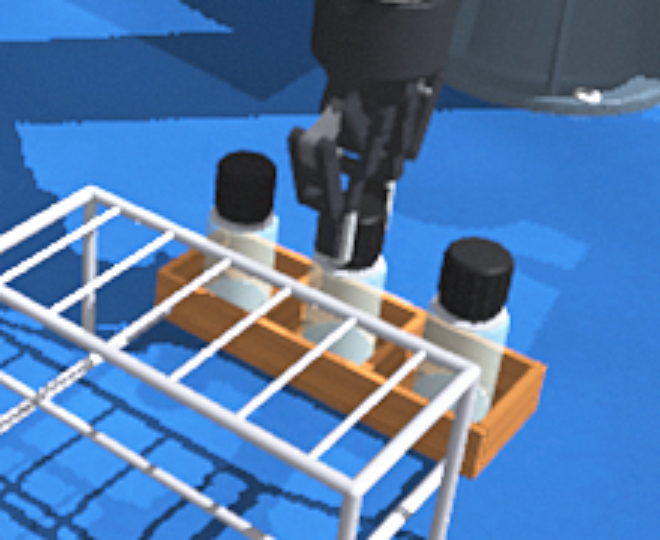

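The crop shows the cap seated on the shaker in the middle cell at (350,250), with the gripper on it and the shaker upright. The capped shakers at (245,190) and (477,280) are in place, and the push is steady at 21 N.

```bash
python3 -c "
from rig import manip, optics, workorder
print(workorder.job_done())"
```

```text
the job is handed in; nothing more can be done
None
```

The job is handed in (no verdict was printed): the shaker stands upright in the free cell with its cap pushed fully home, and the gripper is still pressing the cap down with about 21 N.

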